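# Mark a lantern panel in the pedal press

## Robot

A 6-joint arm with a two-finger parallel gripper is mounted at the origin on a cart in front of the work surface, level with it; the furniture and walls round the work are solid. World frame = base frame: x ahead of the robot, y to its left, z up, the work surface at z = 0. Lengths are in m, angles in degrees, forces in N, time in s.
With the tool pointing down it reaches from about 0.325 to 0.85 m from the base axis. Payload 4.4 kg.
Tool frame: the origin (TCP) lies at the very end of the fingers, on their centre line; the grasp point (between the pads) lies 19 mm behind it (ctrl.grip_depth is the distance from the TCP to the grasp point, in m); z points along the fingers, x is the direction in which the jaws open and shut, and the axes are right-handed (so a half turn about z gives the same grasp; the last joint's range is limited). The gripper opens to 94 mm and grips with 3 to 60 N. Pads are 16 mm wide; open, the fingers measure 119 mm over their backs; the gripper's body (75 mm by 177 mm) begins 78 mm behind the grasp point.
Start: joints at [-83.165, 11.837, 88.321, -0, 79.842, -8.623], TCP at [0.153, -0.554, 0.205] pointing down, gripper open.
Joint ranges: [-156.59, 156.59], [-49.26, 127.26], [12.9, 141.05], [-63.56, 243.56], [4.71, 150.69], [-161.64, 161.64]. Speed limits (degrees/s): [159.86, 159.86, 180, 180, 180, 180].

## Interface

Orientations are given as a 3x3 rotation matrix whose columns are the frame's x, y, z axes.
In Python, from plant import ctrl, solve_ik, viewer, order gives the robot as it stands. The module is installed in compiled form; this text tells all that it offers. Calls block until the motion is done:
- ctrl.move_to(position, orientation): joint-space move of the TCP to a pose.
- ctrl.servo_line(position, rot=None, max_speed=0.15, max_force=None): straight line of the TCP; rot=None keeps the orientation; max_speed is the mean speed in m/s. With max_force (N) it stops when the force on the tool has changed by that much, and returns True; else False.
- ctrl.move_joints(angles): joint-space move.
- ctrl.command_gripper(opening, f_grip=None): finger opening in m; f_grip is the grip in N (None keeps the last); returns when the fingers have stopped.
- ctrl.sleep(seconds).
- solve_ik(position, orientation): joint angles nearest the present ones, or None.
- viewer.camera(name): name is "scene" or "side" or "wrist"; returns a dict with "color" (480x640x3 uint8, red, green, blue), "intrinsics" (3x3 intrinsics, pixels), "dist" ([k1, k2, p1, p2, k3] as OpenCV has them; the pictures are not rectified), "cam_to_world" (4x4, takes a point from camera to world coordinates); the wrist camera has in their place "hand_eye" (4x4, takes a point from camera to tool coordinates, whose origin is the TCP and whose axes are the tool frame's). Camera axes: x right, y down, z forward; pixel columns grow to the right and rows downward; lengths in m; the calibration is good to about 2 mm. A picture is of the moment at which its call begins: read the wrist's pose just before it. There is no depth.
A pose or a line that the arm cannot do raises ctrl.Unreachable and nothing moves.
- order.job_done(): hands the job in, once; it reports no verdict.
Readings, each from a call of its own:
- ctrl.get_clock(): time.
- ctrl.get_joints(): joint angles.
- ctrl.get_joint_velocities(): joint speeds.
- ctrl.get_joint_efforts(): joint torques, N m.
- ctrl.get_tool_pos(): TCP position.
- ctrl.get_ee_rot(): TCP orientation.
- ctrl.get_force(): force on the tool from outside, world axes, zero at the start.
- ctrl.get_wrist_torque(): the same for the moment, N m.
- ctrl.get_width(): finger opening in m.
Only numpy, scipy, OpenCV 4.12 (cv2) and the standard library are available. Lean on these libraries where they do the work, as an engineer would, in place of code of your own. Each camera call takes 0.05 s, during which the arm holds its last target.

## Task

Mark the tallest of the three plywood lantern panels in the pedal press: draw it up out of its slot in the timber rack, stand it on the press's rest, centred and leaning flat against the back plate, and let go of it. Then press the pedal down to its stop and hold it there for a second so that the ram marks the panel, let the pedal come all the way up, and put the panel back upright, fully down, in the empty slot of the rack. Leave the two shorter panels in the rack and do not disturb the tin and the jar behind the press.

Things in the scene. Friction and masses are not known exactly. Their poses are not given: they have to be found in the camera images.
- tall_panel: The panel to mark: plain plywood, 8 x 100 x 140 mm (thickness x, width y, height z), 45 mm taller than the two others, both faces alike. It stands on edge in one of the rack's three slots and is pinched across its 8 mm at the top edge. Origin: middle of its lower edge (8 mm face); z up along the panel, x through its thickness, y along its width.
- short_panel_1: Plywood panel 8 x 100 x 95 mm (thickness x, width y, height z), one of two alike, standing in a slot of the rack as the tall panel does; it stays there. Origin: middle of its lower edge.
- short_panel_2: Plywood panel 8 x 100 x 95 mm (thickness x, width y, height z), one of two alike, standing in a slot of the rack as the tall panel does; it stays there. Origin: middle of its lower edge.
- rack: Fixed timber block, 130 mm along its x, 86 mm along its y, 71 mm high, with three slots 14 mm wide that run along its y, at x = -36, 0 and +36 mm. Slot floor 15 mm above the origin, straight slot walls up to 60 mm, pointed fins from there to 71 mm that guide a panel in. Origin: middle of the underside, on the table; z up.
- press: Fixed grey pedal press on a base plate 175 mm (x) by 215 mm (y) by 22 mm high; x points away from the robot at yaw 0. Pedal on its left half (y +75 mm), leaning rest on its right half (y -45 mm). Origin: on the table under the base plate, 5 mm to the right of its middle; z up.
- press_rest: The rest: dark steel ledge 110 mm long and back plate 90 mm wide, 85 mm high, leaning back (away from the robot) 0.15 rad. Frame: z up the plate, x into it, y along the ledge. Origin: where the middle of the panel's lower edge belongs, on the ledge, 4 mm before the plate's face, 40 mm above the table. Round lip at x = -20 to -12 mm, 6 mm high in front: pocket 16 mm wide.
- ram: Steel ram, 36 mm round, before the rest; same frame as the rest while the pedal is up: its face then at x = -34 mm, its axis at z = 58 mm; its fixed grey housing reaches from x = -98 to -52 mm, 52 mm wide, up to z = 78 mm. The pedal drives it 28.5 mm along x, so that it just meets the panel's face.
- pedal (a joint): Angle of the pedal: 0 up (spring-loaded, comes up by itself), 0.28 rad at its stop. The pedal is hinged at its far end and its near end goes down.
- pedal_pad (a point): Point to press, on the black ribbed rubber tread, 90 mm in front of the hinge, in the middle of the 60 mm width. It goes down about 25 mm to the stop (from about 69 to 45 mm above the table), needing about 9 N at the stop.
- lid_tin: Bystander: food tin, 57 mm in diameter, 72 mm high, behind the press. Origin: centre of its underside.
- bead_jar: Bystander: glass jar with black lid, 68 mm in diameter, 95 mm high, behind the press. Origin: centre of its underside.

How it is judged:
By the outcome, as a careful person would: the job done as asked, in the order asked, and still so for the second after the job is handed in, with the robot touching nothing.
It also fails if it takes over 67 s, if anything falls off the work surface, if the arm or the gripper's body presses on something with over 40 N, if the wrist force passes 120 N, or if a joint passes its speed limit or range.

## Working session

There is one attempt and no reset: what is moved stays moved. The work goes in short steps, each a Python script; the robot and the scene stay as the last script left them, time stands still between calls to the robot, and variables do not carry over. Pictures are saved under pics/ and viewed, and the job is handed in when it is done.

```bash
mkdir -p pics
python3 - <<'E'
from plant import ctrl, viewer
import cv2, numpy as np, pickle
print(ctrl.get_clock(), ctrl.get_tool_pos(), ctrl.get_width(), ctrl.grip_depth)
for n in ("scene","side","wrist"):
    d=viewer.camera(n); pickle.dump(d,open(f"pics/{n}0.pkl","wb"))
    cv2.imwrite(f"pics/{n}0.png",d["color"][:,:,::-1])
    print(n,[ (k,np.round(v,4).tolist()) for k,v in d.items() if k!="color"])
print(ctrl.get_clock())
E
```

```text
0.0 [ 0.15314713 -0.55339489  0.2042924 ] 0.09423445442379676 0.0188
scene [('intrinsics', [[478.8393, 0.0, 323.0674], [0.0, 478.8393, 237.1686], [0.0, 0.0, 1.0]]), ('dist', [-0.0165, 0.0, 0.0, 0.0, 0.0]), ('cam_to_world', [[-0.8027, -0.44, 0.4026, 0.2456], [-0.5963, 0.5785, -0.5566, 0.3184], [0.0119, -0.6868, -0.7267, 0.6975], [0.0, 0.0, 0.0, 1.0]])]
side [('intrinsics', [[434.4429, 0.0, 309.8874], [0.0, 434.4429, 239.3232], [0.0, 0.0, 1.0]]), ('dist', [-0.1083, 0.0, 0.0, 0.0, 0.0]), ('cam_to_world', [[0.9856, -0.051, 0.1613, 0.4233], [-0.1672, -0.4378, 0.8834, -0.8861], [0.0255, -0.8976, -0.44, 0.4531], [0.0, 0.0, 0.0, 1.0]])]
wrist [('intrinsics', [[333.3259, 0.0, 321.008], [0.0, 333.3259, 241.1498], [0.0, 0.0, 1.0]]), ('dist', [-0.0421, 0.0, 0.0, 0.0, 0.0]), ('hand_eye', [[1.0, -0.0002, -0.0, 0.0005], [0.0002, 0.9571, 0.2896, -0.0848], [-0.0, -0.2896, 0.9571, -0.179], [0.0, 0.0, 0.0, 1.0]])]
0.15
```

View pics/scene0.png

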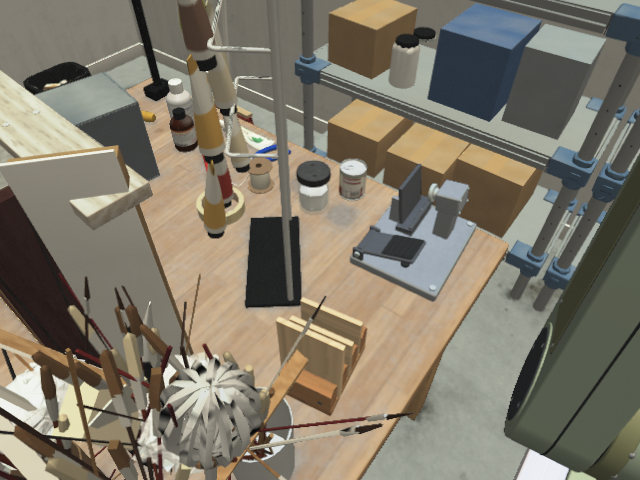

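View pics/side0.png

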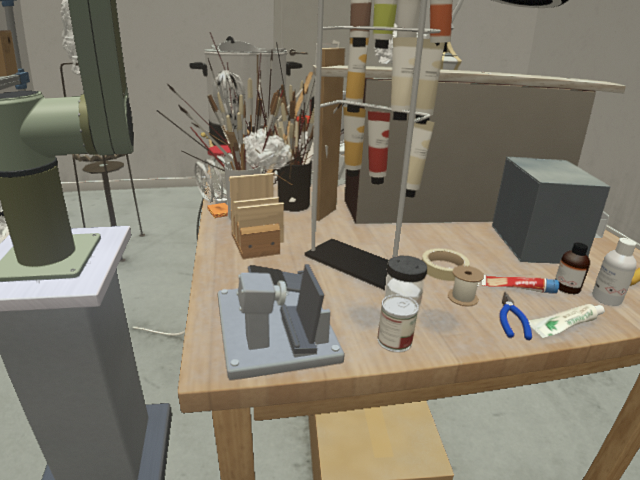

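View pics/wrist0.png

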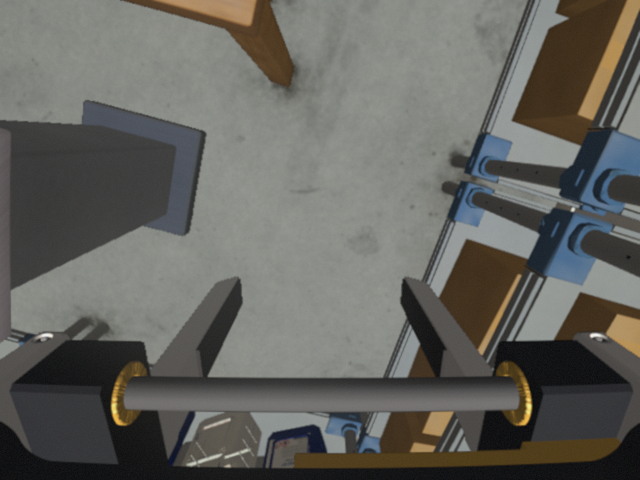

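The scene view shows the press around (420,235), the rack with panels around (325,350), and a tube stand at (275,260). The wrist view only shows the floor. I'll zoom in on the rack and the press.

```bash
cat > h.py <<'E'
import numpy as np, cv2, pickle
def ray(d,px,T=None):
    T=d["cam_to_world"] if T is None else T
    p=cv2.undistortPoints(np.array(px,float).reshape(-1,1,2),np.array(d["intrinsics"]),np.array(d["dist"])).reshape(-1,2)
    v=np.c_[p,np.ones(len(p))]@np.array(T)[:3,:3].T
    return np.array(T)[:3,3],v
def onz(d,px,z,T=None):
    o,v=ray(d,px,T); return o+v*((z-o[2])/v[:,2])[:,None]
def tri(rs):
    A=np.zeros((3,3));b=np.zeros(3)
    for o,v in rs:
        v=v/np.linalg.norm(v); P=np.eye(3)-np.outer(v,v);A+=P;b+=P@o
    x=np.linalg.solve(A,b)
    return x,[np.linalg.norm(np.cross(x-o,v/np.linalg.norm(v))) for o,v in rs]
def proj(d,P,T=None):
    T=np.array(d["cam_to_world"] if T is None else T); R=T[:3,:3].T
    r,_=cv2.Rodrigues(R); return cv2.projectPoints(np.array(P,float).reshape(-1,3),r,-R@T[:3,3],np.array(d["intrinsics"]),np.array(d["dist"]))[0].reshape(-1,2)
E
python3 - <<'E'
import cv2
a=cv2.imread("pics/scene0.png");b=cv2.imread("pics/side0.png")
def z(im,x0,y0,w,h,s,n):
    cv2.imwrite(n,cv2.resize(im[y0:y0+h,x0:x0+w],None,fx=s,fy=s,interpolation=cv2.INTER_CUBIC))
z(a,260,290,130,130,4.5,"pics/z1.png"); z(a,330,150,160,150,4,"pics/z2.png")
z(b,210,160,90,110,5,"pics/z3.png"); z(b,200,240,150,140,4,"pics/z4.png")
E
```

```text
(no output)
```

View pics/z1.png

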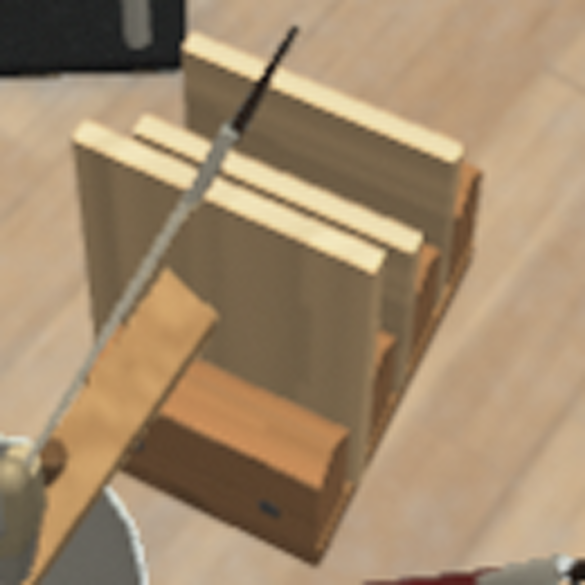

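View pics/z2.png

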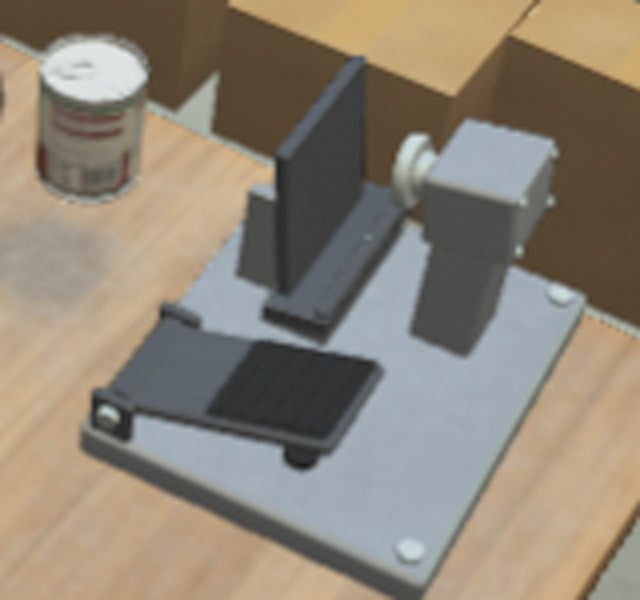

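View pics/z3.png

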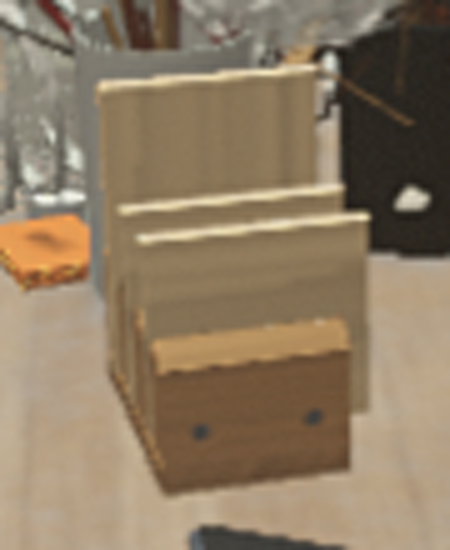

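View pics/z4.png

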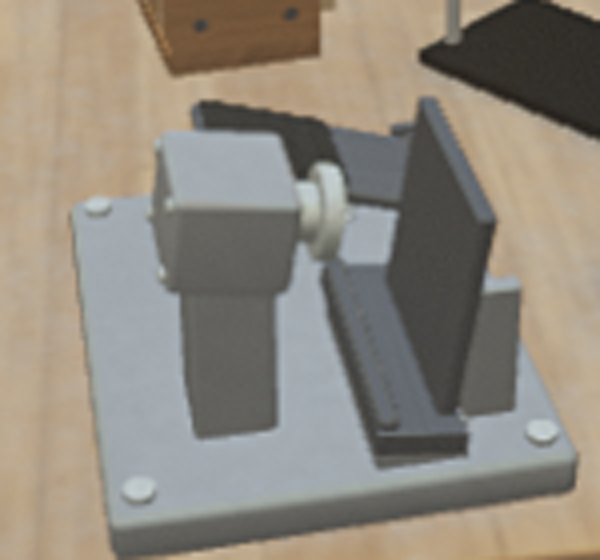

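Run:
```python
from h import *
s=pickle.load(open("pics/scene0.pkl","rb"));d=pickle.load(open("pics/side0.pkl","rb"))
np.set_printoptions(precision=4,suppress=True)
c=lambda x,y:(260+x/4.5,290+y/4.5); p=lambda x,y:(330+x/4,150+y/4)
e=lambda x,y:(210+x/5,160+y/5); f=lambda x,y:(200+x/4,240+y/4)
print("tall top scene",onz(s,[c(77,137),c(380,268),c(88,122),c(385,252)],.155))
print("tall top side",onz(d,[e(100,90),e(318,72)],.155))
print("short scene",onz(s,[c(140,120),c(418,242),c(190,38),c(460,155)],.110))
print("short side",onz(d,[e(122,210),e(343,190),e(138,238),e(368,216)],.110))
print("rack base scene",onz(s,[c(318,562),c(130,470)],0), "side",onz(d,[e(165,492),e(350,470)],0))
print("press base top corners scene",onz(s,[p(84,428),p(418,580),p(584,295)],.022))
print("side",onz(d,[f(72,205),f(115,525),f(577,458)],.022))
print("tin/jar top", onz(s,[p(95,70)],.072),onz(s,[(313,172)],.095))
# plate top corners triangulate
for a,b in (((282,152),(428,100)),((362,62),(490,222))):
    print(tri([(s_o,s_v[0]) for s_o,s_v in (ray(s,[p(*a)]),ray(d,[f(*b)]))]))
# pole base
print("pole",onz(s,[(290,295)],0.01),onz(d,[(398,255),(312,240)],0.01))
print("black base",onz(s,[(251,220),(300,218),(300,303),(246,305)],0.01))
```

```text
tall top scene [[0.5037 0.0632 0.155 ]
 [0.4066 0.045  0.155 ]
 [0.5045 0.0572 0.155 ]
 [0.4084 0.0399 0.155 ]]
tall top side [[0.4104 0.0315 0.155 ]
 [0.507  0.0474 0.155 ]]
short scene [[ 0.513   0.0248  0.11  ]
 [ 0.4157  0.0078  0.11  ]
 [ 0.5204 -0.0106  0.11  ]
 [ 0.4228 -0.0266  0.11  ]]
short side [[ 0.4175  0.0023  0.11  ]
 [ 0.5149  0.0163  0.11  ]
 [ 0.4237 -0.0308  0.11  ]
 [ 0.5223 -0.0162  0.11  ]]
rack base scene [[0.4062 0.0693 0.    ]
 [0.4762 0.0818 0.    ]] side [[ 0.4298 -0.052   0.    ]
 [ 0.5114 -0.0414  0.    ]]
press base top corners scene [[ 0.5478 -0.1896  0.022 ]
 [ 0.3815 -0.2052  0.022 ]
 [ 0.3974 -0.4146  0.022 ]]
side [[ 0.3808 -0.2112  0.022 ]
 [ 0.3988 -0.4198  0.022 ]
 [ 0.5672 -0.4073  0.022 ]]
tin/jar top [[ 0.6605 -0.3601  0.072 ]] [[ 0.7015 -0.2739  0.095 ]]
(array([ 0.5254, -0.3088,  0.1215]), [np.float64(7.029021956968723e-05), np.float64(7.029021956959339e-05)])
(array([ 0.5314, -0.3937,  0.1195]), [np.float64(0.001911082766076151), np.float64(0.0019110827660761718)])
pole [[ 0.589  -0.0594  0.01  ]] [[ 0.7649 -0.0958  0.01  ]
 [ 0.59   -0.0005  0.01  ]]
black base [[ 0.7723 -0.1578  0.01  ]
 [ 0.6964 -0.2229  0.01  ]
 [ 0.5642 -0.0566  0.01  ]
 [ 0.6364  0.0034  0.01  ]]
```

Both views agree to about 5 mm. The tall panel is in the +y slot, running nearly along world x (yaw about 10°), and the press yaw is about 5°. I'll look with the wrist camera at the press first, then at the rack.

```bash
cat >> h.py <<'E'
def snap(name,cam="wrist"):
    from plant import ctrl, viewer
    p=np.array(ctrl.get_tool_pos());R=np.array(ctrl.get_ee_rot())
    d=viewer.camera(cam)
    if cam=="wrist":
        T=np.eye(4);T[:3,:3]=R;T[:3,3]=p; d["cam_to_world"]=T@np.array(d["hand_eye"])
    pickle.dump(d,open(f"pics/{name}.pkl","wb")); cv2.imwrite(f"pics/{name}.png",d["color"][:,:,::-1]); return d
def load(n): return pickle.load(open(f"pics/{n}.pkl","rb"))
def Rdown(a):
    """tool down, jaw axis x at world azimuth a (deg)"""
    a=np.radians(a); x=np.array([np.cos(a),np.sin(a),0]); z=np.array([0,0,-1.]); return np.c_[x,np.cross(z,x),z]
E
python3 - <<'E'
from h import *
from plant import ctrl, solve_ik
np.set_printoptions(precision=3,suppress=True)
print(ctrl.get_ee_rot())
for p,a in (((.44,-.31,.32),95),((.43,.03,.32),100),((.455,.05,.15),100),((.455,.05,.15),-80),((.52,-.35,.2),5),((.52,-.35,.2),-175),((.52,-.35,.2),185)):
    print(p,a,solve_ik(np.array(p),Rdown(a)))
ctrl.move_to(np.array([.44,-.31,.32]),Rdown(95)); print(ctrl.get_clock()); snap("w1")
ctrl.move_to(np.array([.43,.03,.32]),Rdown(100)); print(ctrl.get_clock()); snap("w2")
print(ctrl.get_force(),ctrl.get_clock(),ctrl.get_joints())
E
```

```text
[[ 0.267 -0.964 -0.   ]
 [-0.964 -0.267  0.002]
 [-0.002 -0.    -1.   ]]
(0.44, -0.31, 0.32) 95 [ -44.382    3.587   84.227   -0.      92.186 -139.382]
(0.43, 0.03, 0.32) 100 [  -7.545  -10.307   97.386   -0.      92.92  -107.545]
(0.455, 0.05, 0.15) 100 [  -4.584    0.574  107.678   -0.      71.748 -104.584]
(0.455, 0.05, 0.15) -80 [ -4.584   0.574 107.678  -0.     71.748  75.416]
(0.52, -0.35, 0.2) 5 [-41.848  18.288  80.926  -0.     80.786 -46.848]
(0.52, -0.35, 0.2) -175 [-41.848  18.288  80.926  -0.     80.786 133.152]
(0.52, -0.35, 0.2) 185 [-41.848  18.288  80.926  -0.     80.786 133.152]
2.1167
3.45
[0.81  0.183 0.026] 3.5 [  -7.649  -10.262   97.353   -0.022   92.908 -107.556]
```

View pics/w1.png

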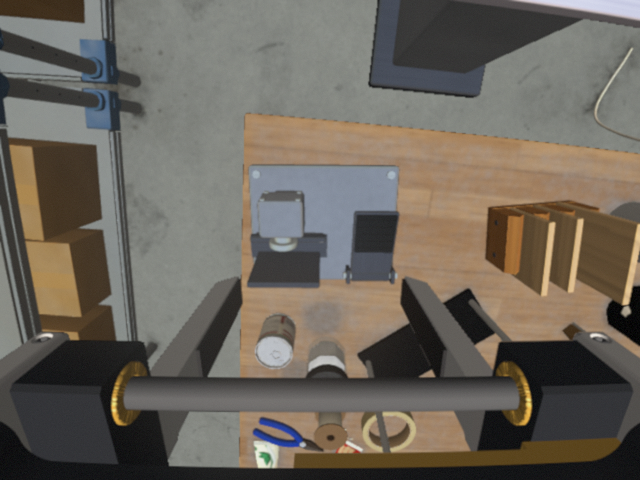

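View pics/w2.png

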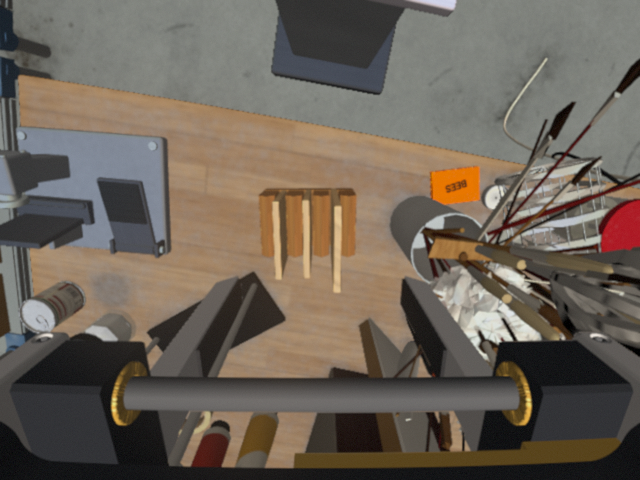

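Run:
```python
import cv2
a=cv2.imread("pics/w1.png");b=cv2.imread("pics/w2.png")
def z(im,x0,y0,w,h,s,n):
    cv2.imwrite(n,cv2.resize(im[y0:y0+h,x0:x0+w],None,fx=s,fy=s,interpolation=cv2.INTER_CUBIC))
z(a,240,155,165,140,4.5,"pics/z5.png"); z(b,250,180,120,120,5,"pics/z6.png"); z(b,380,140,160,170,3.5,"pics/z7.png")
```

```text
(no output)
```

View pics/z5.png

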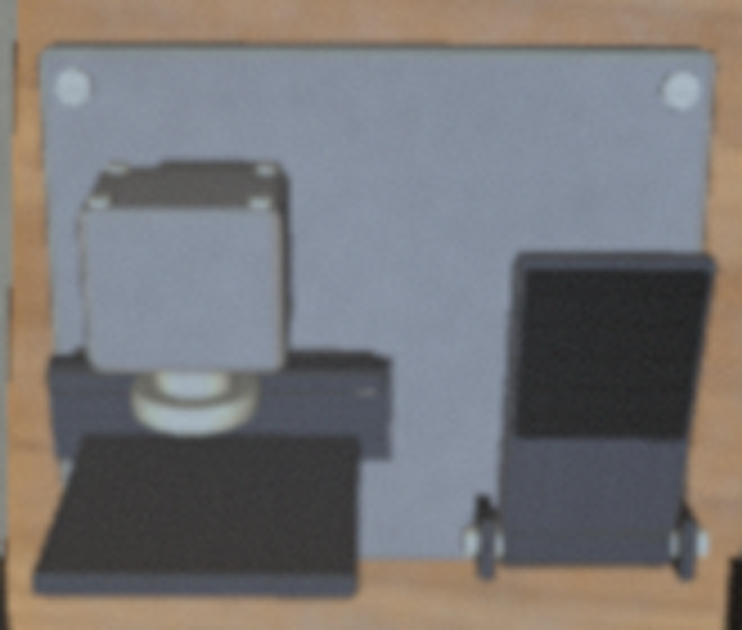

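View pics/z6.png

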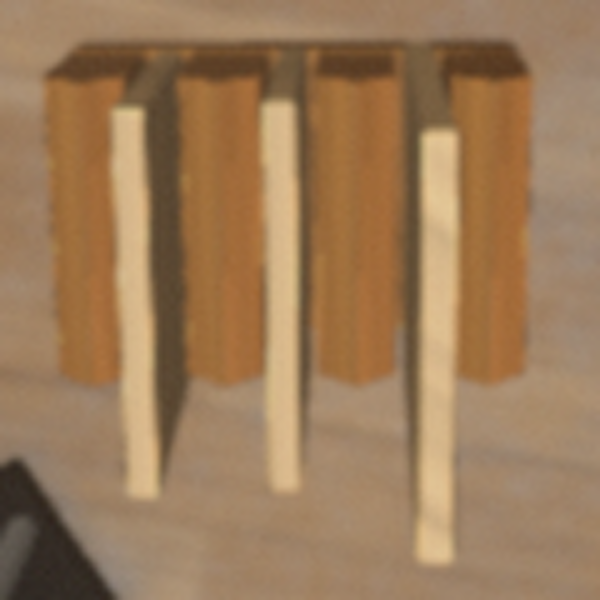

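View pics/z7.png

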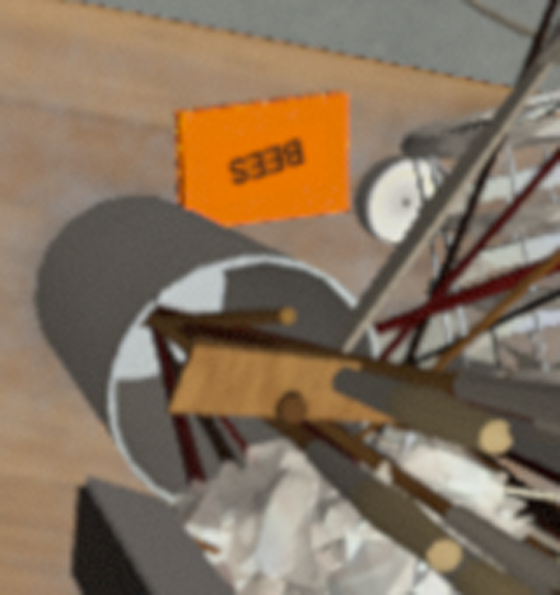

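Run:
```python
from h import *
np.set_printoptions(precision=4,suppress=True)
s=load("scene0");d=load("side0");a=load("w1");b=load("w2")
g=lambda x,y:(240+x/4.5,155+y/4.5); k=lambda x,y:(250+x/5,180+y/5); q=lambda x,y:(380+x/3.5,140+y/3.5)
c=lambda x,y:(260+x/4.5,290+y/4.5); p=lambda x,y:(330+x/4,150+y/4);f=lambda x,y:(200+x/4,240+y/4);e=lambda x,y:(210+x/5,160+y/5)
def ang(P,Q): v=Q-P; return np.degrees(np.arctan2(v[1],v[0])),np.linalg.norm(v)
T=onz(b,[k(421,129),k(458,129),k(455,562),k(417,562)],.155);print("tall",T,T.mean(0))
print(ang((T[0]+T[1])/2,(T[2]+T[3])/2), ang(T[0],T[1]))
for n,cc in (("s1",[(262,100),(299,100),(299,491),(270,491)]),("s2",[(112,106),(146,106),(159,496),(127,496)])):
    S=onz(b,[k(*u) for u in cc],.11);print(n,S.mean(0),ang((S[0]+S[1])/2,(S[2]+S[3])/2))
# fin ridge tips z=.071 near end/far end
R=onz(b,[k(85,57),k(220,57),k(357,57),k(490,57),k(92,385),k(223,385),k(358,385),k(490,385)],.071)
print("ridges",R,ang(R[0],R[3]),ang(R[4],R[7]),"mean ctr",R.mean(0))
print("slat",tri([(o,v[0]) for o,v in (ray(s,[c(180,280)]),ray(b,[q(180,380)]))]))
print("press base w1",onz(a,[g(42,50),g(711,52),g(358,556)],.022))
B=onz(a,[g(42,50),g(711,52)],.022); print(ang(*B))
print("screws",onz(a,[g(72,90),g(682,92)],.024),"scene",onz(s,[p(560,295),p(410,550)],.024),"side",onz(d,[f(139,490),f(98,207),f(543,432)],.024))
print("housing top w1",onz(a,[g(83,206),g(285,206),g(283,370),g(92,370)],.117))
zt=.040+.085*np.cos(.15)
print("plate top front edge w1",onz(a,[g(37,575),g(357,575)],zt+.0),"back",onz(a,[g(37,592),g(357,592)],zt))
for n,A,Bq,C in (("L",(358,578),(282,152),(428,100)),("R",(37,578),(362,62),(490,222))):
    print(n,tri([(o,v[0]) for o,v in (ray(a,[g(*A)]),ray(s,[p(*Bq)]),ray(d,[f(*C)]))]))
print("tread w1",onz(a,[g(528,268),g(713,268),g(685,436),g(514,436)],.069),onz(a,[g(515,256),g(712,256),g(502,562),g(672,562)],.069))
```

```text
tall [[0.409  0.0389 0.155 ]
 [0.4077 0.0465 0.155 ]
 [0.5052 0.0647 0.155 ]
 [0.5067 0.0563 0.155 ]] [0.4571 0.0516 0.155 ]
(np.float64(10.31445639106257), np.float64(0.09919496217739159)) (np.float64(99.95884270617911), np.float64(0.007735504723095505))
s1 [0.465  0.0168 0.11  ] (np.float64(9.767912668369146), np.float64(0.09941330586799851))
s2 [ 0.4725 -0.0182  0.11  ] (np.float64(9.720556751570179), np.float64(0.09942622440522687))
ridges [[ 0.4205 -0.0436  0.071 ]
 [ 0.4146 -0.0094  0.071 ]
 [ 0.4086  0.0253  0.071 ]
 [ 0.4026  0.059   0.071 ]
 [ 0.509  -0.0304  0.071 ]
 [ 0.5028  0.0048  0.071 ]
 [ 0.4965  0.041   0.071 ]
 [ 0.4903  0.0764  0.071 ]] (np.float64(99.90166940025313), np.float64(0.10414015001822409)) (np.float64(99.94746653552463), np.float64(0.10842737861496177)) mean ctr [0.4556 0.0154 0.071 ]
slat (array([0.4164, 0.1188, 0.239 ]), [np.float64(0.001423097004785249), np.float64(0.0014230970047850742)])
press base w1 [[ 0.3977 -0.4153  0.022 ]
 [ 0.3803 -0.2072  0.022 ]
 [ 0.5591 -0.3026  0.022 ]]
(np.float64(94.77130134687017), np.float64(0.20882822402291784))
sc
[... 286 characters left out ...]
 -0.33    0.117 ]
 [ 0.4715 -0.3805  0.117 ]]
plate top front edge w1 [[ 0.5287 -0.3924  0.124 ]
 [ 0.5211 -0.3057  0.124 ]] back [[ 0.5337 -0.3923  0.124 ]
 [ 0.5261 -0.3053  0.124 ]]
L (array([ 0.5247, -0.3068,  0.1213]), [np.float64(0.0020386633923752716), np.float64(0.001565900782858404), np.float64(0.001289994852013902)])
R (array([ 0.5315, -0.3935,  0.1195]), [np.float64(0.00026393503108095115), np.float64(0.002007194673832467), np.float64(0.001827524592860651)])
tread w1 [[ 0.4441 -0.2623  0.069 ]
 [ 0.4393 -0.2083  0.069 ]
 [ 0.4915 -0.2088  0.069 ]
 [ 0.4959 -0.2605  0.069 ]] [[ 0.4408 -0.2665  0.069 ]
 [ 0.4358 -0.2091  0.069 ]
 [ 0.5372 -0.2595  0.069 ]
 [ 0.5328 -0.2067  0.069 ]]
```

Measurements are consistent: the panel top is 99 x 7.7 mm at yaw 10.3°, and the press yaw is 4.8°. The brush can next to the rack is close to where the gripper's body would go, so I'll check its overhang before grasping.

Run:
```python
from h import *
np.set_printoptions(precision=4,suppress=True)
s=load("scene0");d=load("side0");b=load("w2");a=load("w1")
q=lambda x,y:(380+x/3.5,140+y/3.5);c=lambda x,y:(260+x/4.5,290+y/4.5)
print("slat tip in side",proj(d,[.4164,.1188,.239]), "w1",proj(a,[.4164,.1188,.239]))
for n,u in (("t1",(575,103)),("t2",(548,125)),("t3",(632,68))):
    print(n,tri([(o,v[0]) for o,v in (ray(s,[c(295,28)]),ray(b,[u]))]))
print("can rim/base",onz(b,[(393,222),(412,250),(483,250),(448,213)],.10), onz(s,[(290,440)],.1))
g=lambda x,y:(240+x/4.5,155+y/4.5)
print("housing",onz(a,[g(83,206),g(285,206)],.1318),onz(a,[g(283,370),g(92,370)],.125))
print("ledge front-top",onz(a,[g(50,375),g(390,375)],.043),onz(a,[g(50,356),g(390,356)],.049))
im=cv2.imread("pics/side0.png")[70:220,190:330]
for P in [[.4164,.1188,.239]]:
    x,y=proj(d,P)[0]; 
im=cv2.resize(im,None,fx=5,fy=5,interpolation=cv2.INTER_CUBIC); cv2.circle(im,(int((x-190)*5),int((y-70)*5)),8,(0,0,255),2)
cv2.imwrite("pics/z8.png",im[:, :800])
sc=cv2.imread("pics/scene0.png")[280:480,160:420]
cv2.imwrite("pics/z9.png",cv2.resize(sc,None,fx=3,fy=3,interpolation=cv2.INTER_CUBIC))
```

```text
slat tip in side [[230.8425 130.9109]] w1 [[785.7263 261.7333]]
t1 (array([0.3483, 0.1146, 0.3807]), [np.float64(0.03396257661487516), np.float64(0.03396257661487527)])
t2 (array([0.3538, 0.1115, 0.3718]), [np.float64(0.03144903422387512), np.float64(0.03144903422387488)])
t3 (array([0.3405, 0.1208, 0.3952]), [np.float64(0.03664315872727763), np.float64(0.03664315872727759)])
can rim/base [[0.4262 0.1179 0.1   ]
 [0.4574 0.1502 0.1   ]
 [0.4418 0.24   0.1   ]
 [0.4033 0.1821 0.1   ]] [[0.4046 0.1605 0.1   ]]
housing [[ 0.425  -0.3818  0.1318]
 [ 0.4208 -0.332   0.1318]] [[ 0.4648 -0.3298  0.125 ]
 [ 0.4691 -0.3792  0.125 ]]
ledge front-top [[ 0.4968 -0.4059  0.043 ]
 [ 0.4875 -0.2985  0.043 ]] [[ 0.4887 -0.4049  0.049 ]
 [ 0.4797 -0.2993  0.049 ]]
```

View pics/z8.png

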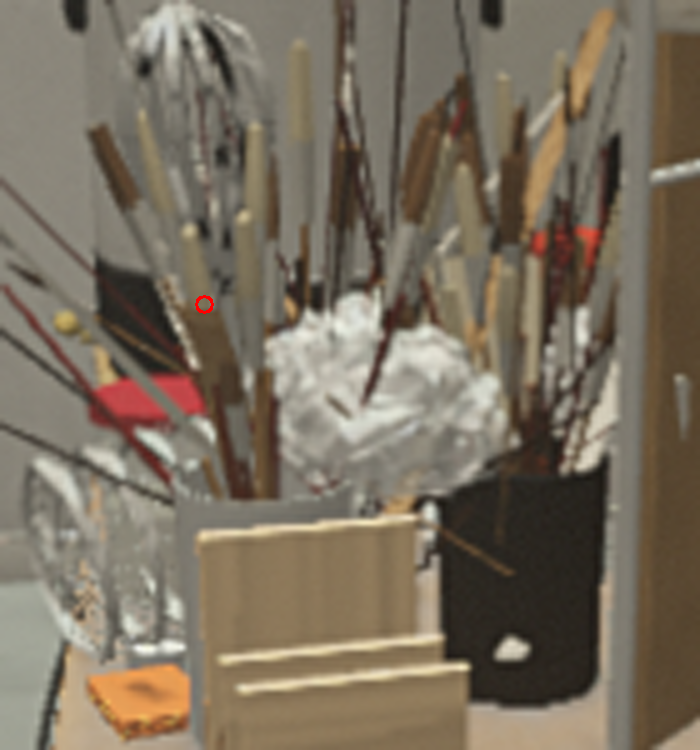

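View pics/z9.png

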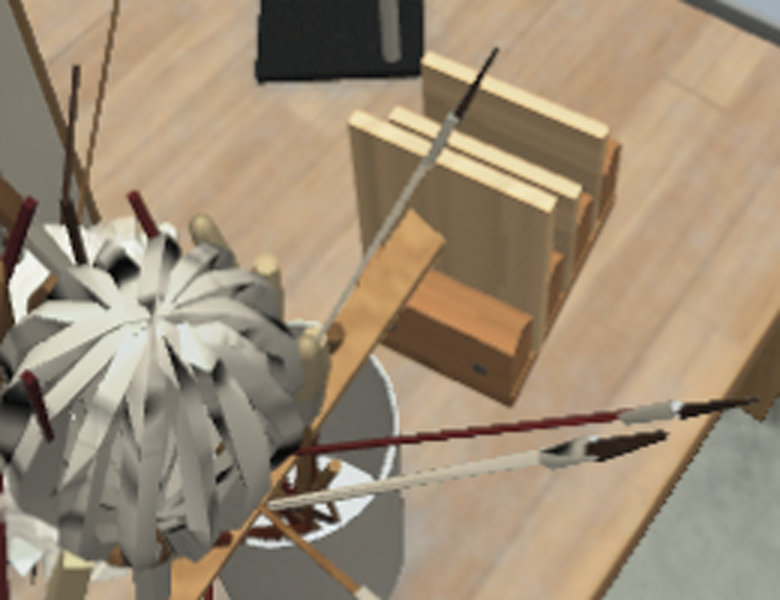

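Run:
```python
from h import *
np.set_printoptions(precision=3,suppress=True)
s=load("scene0");d=load("side0");b=load("w2")
T=(160+494/3,280+50/3);F=(160+455/3,280+115/3);L=(160+415/3,280+215/3);L2=(160+440/3,280+240/3)
im=cv2.imread("pics/side0.png");w=cv2.imread("pics/w2.png")
for col,P in (((0,0,255),T),((0,255,0),F),((255,0,0),L),((255,0,255),L2)):
    zs=np.arange(.18,.50,.04); X=np.array([onz(s,[P],z)[0] for z in zs]);A=proj(d,X);B=proj(b,X)
    print(P); print(np.c_[X,A,B])
    cv2.polylines(im,[A.astype(int).reshape(-1,1,2)],False,col,1);cv2.polylines(w,[B.astype(int).reshape(-1,1,2)],False,col,1)
cv2.imwrite("pics/e1.png",cv2.resize(im[30:230,180:340],None,fx=3,fy=3,interpolation=cv2.INTER_CUBIC))
cv2.imwrite("pics/e2.png",cv2.resize(w[80:320,300:640],None,fx=2.3,fy=2.3,interpolation=cv2.INTER_CUBIC))
```

```text
(324.66666666666663, 296.6666666666667)
[[  0.466   0.008   0.18  255.707 169.276 295.297 259.437]
 [  0.449   0.032   0.22  246.62  148.13  321.427 261.457]
 [  0.432   0.056   0.26  237.643 127.205 356.147 264.124]
 [  0.415   0.08    0.3   228.794 106.542 404.356 267.796]
 [  0.398   0.104   0.34  220.09   86.179 475.296 273.132]
 [  0.381   0.128   0.38  211.547  66.154 587.856 281.413]
 [  0.364   0.152   0.42  203.181  46.504 779.18  294.747]
 [  0.347   0.176   0.46  195.009  27.269 875.004 293.419]]
(311.66666666666663, 318.3333333333333)
[[  0.459   0.046   0.18  251.548 164.363 332.894 259.015]
 [  0.442   0.067   0.22  243.083 144.285 361.016 260.997]
 [  0.426   0.088   0.26  234.678 124.311 398.273 263.607]
 [  0.409   0.109   0.3   226.348 104.479 449.767 267.184]
 [  0.393   0.13    0.34  218.11   84.826 524.93  272.338]
 [  0.376   0.151   0.38  209.981  65.389 642.175 280.19 ]
 [  0.36    0.172   0.42  201.976  46.209 831.065 292.059]
 [  0.343   0.193   0.46  194.113  27.324 775.061 279.224]]
(298.33333333333337, 351.6666666666667)
[[  0.442   0.094   0.18  243.422 
[... 239 characters left out ...]
.22  590.102 262.307]
 [  0.366   0.181   0.38  206.075  64.479 712.374 268.407]
 [  0.351   0.198   0.42  198.752  45.859 890.65  276.826]
 [  0.336   0.215   0.46  191.514  27.399 517.626 252.356]]
(306.66666666666663, 360.0)
[[  0.427   0.096   0.18  236.822 158.524 388.412 238.13 ]
 [  0.413   0.114   0.22  229.809 139.683 419.899 239.035]
 [  0.399   0.131   0.26  222.812 120.824 461.485 240.236]
 [  0.385   0.148   0.3   215.843 101.979 518.646 241.9  ]
 [  0.371   0.165   0.34  208.914  83.179 601.134 244.326]
 [  0.357   0.182   0.38  202.041  64.46  726.097 248.079]
 [  0.343   0.199   0.42  195.236  45.86  903.608 253.768]
 [  0.329   0.217   0.46  188.517  27.417 367.736 242.334]]
```

View pics/e1.png

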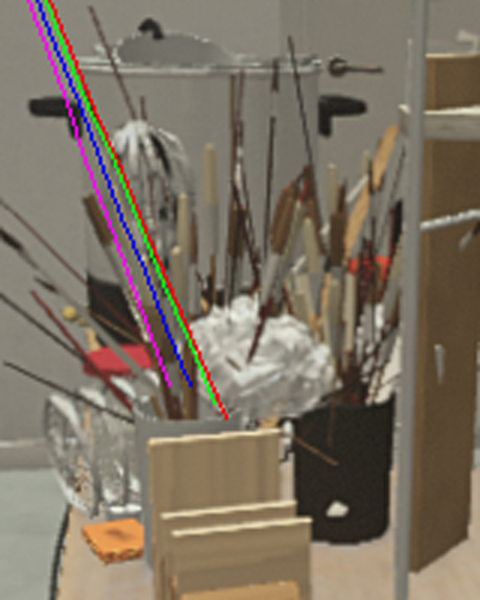

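View pics/e2.png

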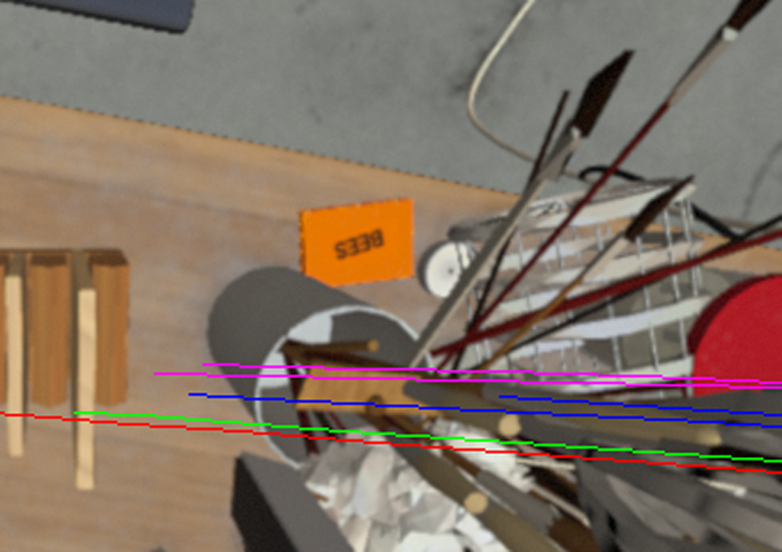

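Everything in the can seems to lie at y > 0.115, but the slat tip at z≈0.24 may meet the gripper's body. I'll take one more view from a different, lower position.

Run:
```python
from h import *
from plant import ctrl
ctrl.move_to(np.array([.44,-.06,.20]),Rdown(100)); snap("w3")
ctrl.move_to(np.array([.42,-.03,.26]),Rdown(100)); snap("w4")
print(ctrl.get_clock())
for n in("w3","w4"):
    a=cv2.imread(f"pics/{n}.png")[40:340,250:640]; cv2.imwrite(f"pics/{n}z.png",cv2.resize(a,None,fx=2,fy=2))
```

```text
4.6333
```

View pics/w3z.png

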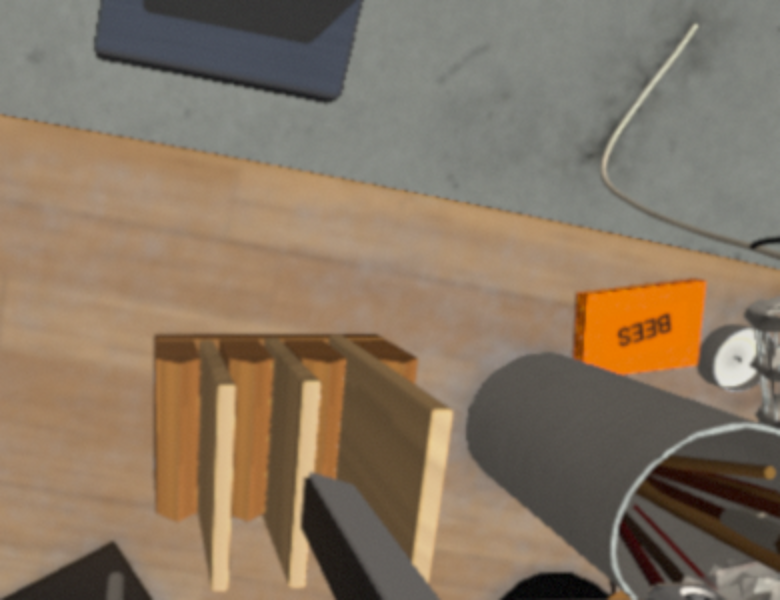

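View pics/w4z.png

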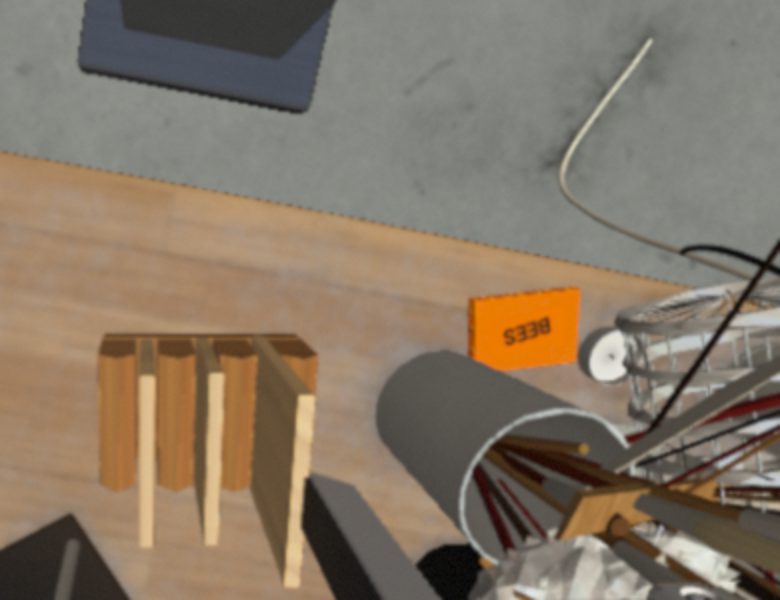

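Run:
```python
from h import *
np.set_printoptions(precision=3,suppress=True)
s=load("scene0");d=load("side0");b=load("w2");w3=load("w3");w4=load("w4")
c=lambda x,y:(160+x/3,280+y/3); h=lambda x,y:(250+x/2,40+y/2);q=lambda x,y:(380+x/3.5,140+y/3.5)
def t(*L): return tri([(o,v[0]) for o,v in [ray(D,[P]) for D,P in L]])
print("slat top-left", t((b,q(205,345)),(w4,h(588,490))), t((b,q(205,345)),(w4,h(588,490)),(s,c(440,240))))
print("slat bot-left", t((b,q(170,410)),(w4,h(560,535))), t((b,q(170,410)),(w4,h(560,535)),(s,c(413,212))))
print("rim left", t((b,q(108,400)),(w4,h(460,485)))); print("rim", t((b,q(250,255)),(w4,h(560,410))), t((w3,h(612,520)),(w4,h(460,480))))
print("tall corners", t((w3,h(432,408)),(w4,h(299,396)),(b,(250+421/5,180+129/5))), t((w3,h(452,408)),(w4,h(315,396)),(b,(250+458/5,180+129/5))))
print("far", t((w4,h(300,586)),(b,(250+455/5,180+562/5))), t((w4,h(284,586)),(b,(250+417/5,180+562/5))))
```

```text
slat top-left (array([0.406, 0.125, 0.233]), [np.float64(0.0010210950851556144), np.float64(0.001021095085155421)]) (array([0.405, 0.122, 0.238]), [np.float64(0.0007270635397079101), np.float64(0.001974391094345061), np.float64(0.0014375897244073368)])
slat bot-left (array([0.423, 0.12 , 0.234]), [np.float64(0.0006302941891853696), np.float64(0.0006302941891853783)]) (array([0.422, 0.118, 0.237]), [np.float64(0.0010103772932053936), np.float64(0.0006197693408084553), np.float64(0.000415469799402239)])
rim left (array([0.452, 0.142, 0.127]), [np.float64(0.00345999741701975), np.float64(0.0034599974170198126)])
rim (array([0.396, 0.167, 0.145]), [np.float64(0.00016490610326319328), np.float64(0.00016490610326327316)]) (array([0.443, 0.133, 0.14 ]), [np.float64(0.00185903676878741), np.float64(0.0018590367687873698)])
tall corners (array([0.409, 0.039, 0.154]), [np.float64(0.00046579667128628696), np.float64(0.0005593937973962294), np.float64(0.00015079827370984768)]) (array([0.408, 0.047, 0.153]), [np.float64(0.00038670454213513873), np.float64(0.000501978907860935), np.float64(0.0001174486733842236)])
far (array([0.507, 0.065, 0.151]), [np.float64(6.83335678347793e-05), np.float64(6.833356783481987e-05)]) (array([0.507, 0.057, 0.153]), [np.float64(0.00025848625488679954), np.float64(0.00025848625488674923)])
```

Run:
```python
from h import *
a=np.radians(10.1); ax=np.array([np.cos(a),np.sin(a),0]); jw=np.array([-np.sin(a),np.cos(a),0])
c0=np.array([.4571,.0516,0])+.024*ax
def box(z): return [c0+i*.0375*ax+j*.0885*jw+np.array([0,0,z]) for i,j in((-1,-1),(1,-1),(1,1),(-1,1))]
o=[]
for n in ("w2","w4","scene0"):
    D=load(n);im=cv2.imread(f"pics/{n}.png")
    for z,col in ((.222,(0,0,255)),(.26,(0,255,255)),(.30,(0,255,0))):
        cv2.polylines(im,[proj(D,box(z)).astype(int).reshape(-1,1,2)],True,col,1)
    if n=="scene0": im=im[200:440,200:460]
    else: im=im[100:340,300:640] if n=="w2" else im[140:400,300:640]
    im=cv2.resize(im,None,fx=2.3,fy=2.3,interpolation=cv2.INTER_CUBIC); cv2.imwrite(f"pics/box_{n}.png",im)
```

```text
(no output)
```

View pics/box_w2.png

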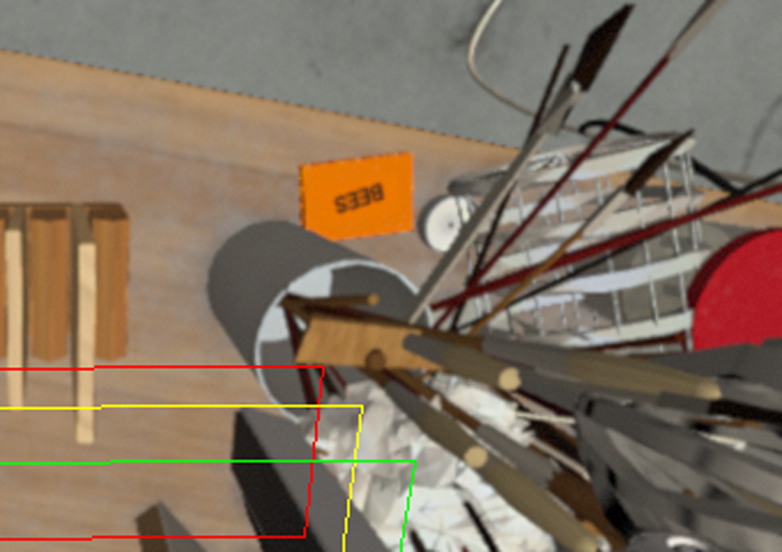

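View pics/box_w4.png

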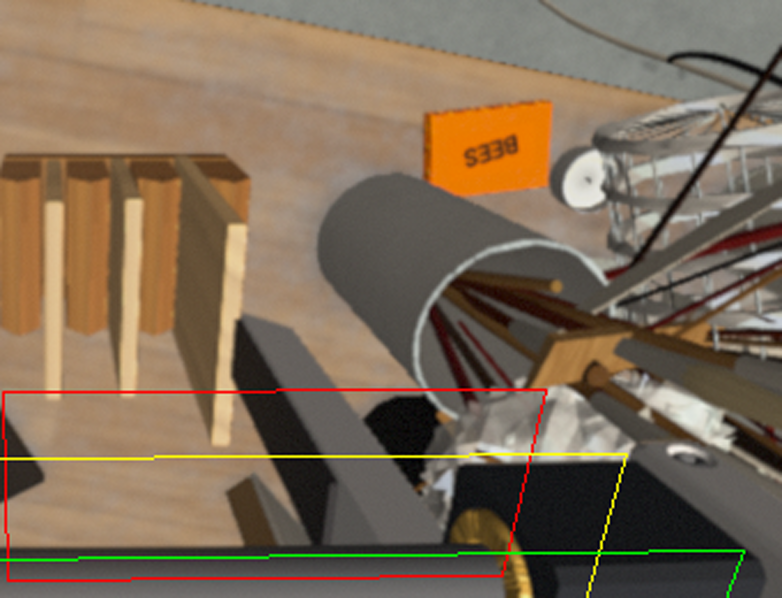

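View pics/box_scene0.png

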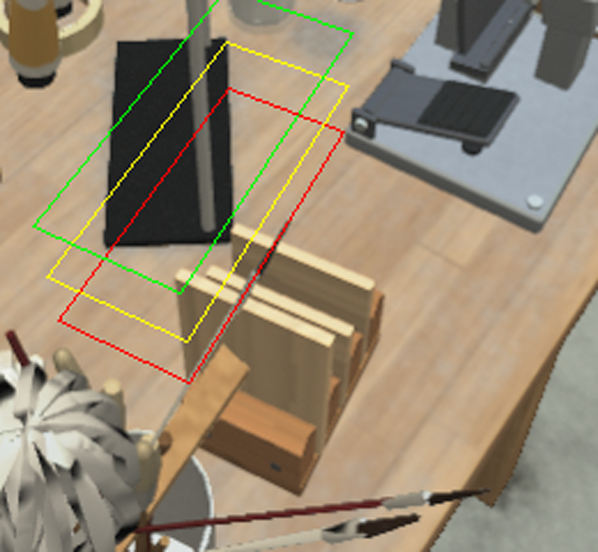

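The slat tip is confirmed at (0.41–0.42, 0.12, 0.236). Gripping the panel 28 mm further out from its centre keeps the gripper's body clear of the slat, the paper and the brushes. Grasping now.

```bash
cat >> h.py <<'E'
a=np.radians(10.0); ax=np.array([np.cos(a),np.sin(a),0]); jw=np.array([-np.sin(a),np.cos(a),0])
PC=np.array([.4571,.0516,0]); OFF=.028
GR=PC+OFF*ax   # grasp xy in rack
th=np.radians(4.77); u=np.array([np.cos(th),np.sin(th),0]); v=np.array([-np.sin(th),np.cos(th),0]); Z=np.array([0,0,1.])
xr=np.cos(.15)*u-np.sin(.15)*Z; zr=np.sin(.15)*u+np.cos(.15)*Z
Or=.4768*u-.392*v+.040*Z
Rrest=np.c_[xr,-v,-zr]
def tcp(x,z,y=0): return Or+xr*x+zr*(z+.110)+v*(y-OFF)
E
python3 - <<'E'
from h import *
from plant import ctrl
np.set_printoptions(precision=4,suppress=True)
R=Rdown(100.0)
ctrl.servo_line(GR+[0,0,.175],R,max_speed=.2)
print(ctrl.get_clock(),ctrl.get_force())
print(ctrl.servo_line(GR+[0,0,.125],R,max_speed=.08,max_force=8))
print(ctrl.get_tool_pos(),ctrl.get_force(),ctrl.get_clock())
ctrl.command_gripper(0.0,30); print(ctrl.get_width(),ctrl.get_force(),ctrl.get_clock())
snap("w5")
E
```

```text
5.4667 [ 0.3744 -0.1823  0.5976]
False
[0.4851 0.0564 0.1254] [ 0.7499  0.2158 -0.2767] 6.2417
0.007706714821170741 [ 0.8405  0.6915 -0.4917] 7.5167
```

View pics/w5.png

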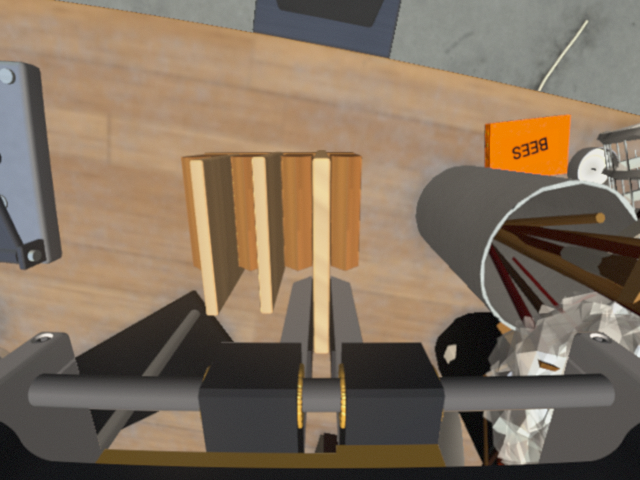

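The wrist picture shows the panel pinched at column 321 and still standing in its slot, with the width reading 7.7 mm. Next I'll lift it and carry it over to the press.

Run:
```python
from h import *
from plant import ctrl, solve_ik
np.set_printoptions(precision=4,suppress=True)
print(solve_ik(tcp(-.004,.11),Rrest))
ctrl.servo_line(GR+[0,0,.285],max_speed=.12)
print(ctrl.get_clock(),ctrl.get_width(),ctrl.get_force())
ctrl.servo_line(np.array([.43,-.10,.29]),Rdown(60),max_speed=.2)
print(ctrl.get_clock())
ctrl.servo_line(tcp(-.004,.12),Rrest,max_speed=.2)
print(ctrl.get_clock(),ctrl.get_width(),ctrl.get_force(),ctrl.get_tool_pos(),tcp(-.004,.12))
ctrl.servo_line(tcp(-.004,.02),Rrest,max_speed=.12,max_force=6)
print(ctrl.get_clock(),ctrl.get_width(),ctrl.get_force(),ctrl.get_tool_pos(),tcp(-.004,.02))
snap("s6","side");snap("w6");snap("c6","scene")
z=cv2.imread("pics/s6.png")[170:380,180:380];cv2.imwrite("pics/s6z.png",cv2.resize(z,None,fx=2.8,fy=2.8,interpolation=cv2.INTER_CUBIC))
z=cv2.imread("pics/c6.png")[100:310,320:500];cv2.imwrite("pics/c6z.png",cv2.resize(z,None,fx=2.8,fy=2.8,interpolation=cv2.INTER_CUBIC))
```

```text
[-39.357   25.1457  65.3543  -6.0016  95.6605 -44.3978]
9.05 0.007792402365622801 [0.6006 0.8854 0.1386]
10.025
11.6667 0.007445144155028278 [ 0.1456 -0.2686 -1.5745] [ 0.5404 -0.3757  0.2682] [ 0.5404 -0.3764  0.268 ]
12.65 0.007599563100662871 [ 0.3521  0.1762 -0.9348] [ 0.5262 -0.3781  0.1703] [ 0.5255 -0.3776  0.1691]
```

View pics/s6z.png

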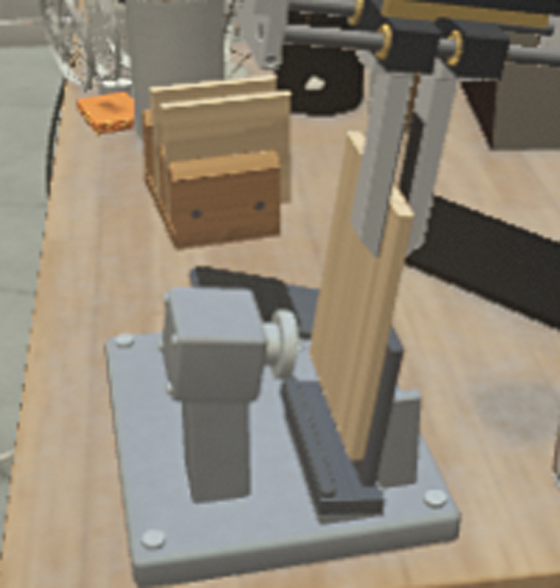

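View pics/w6.png

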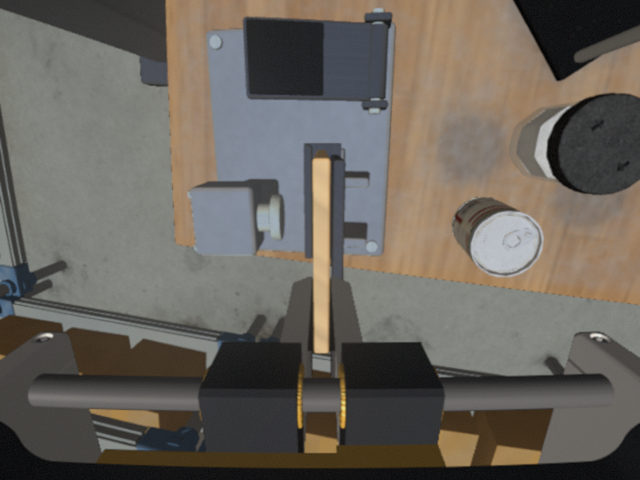

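View pics/c6z.png

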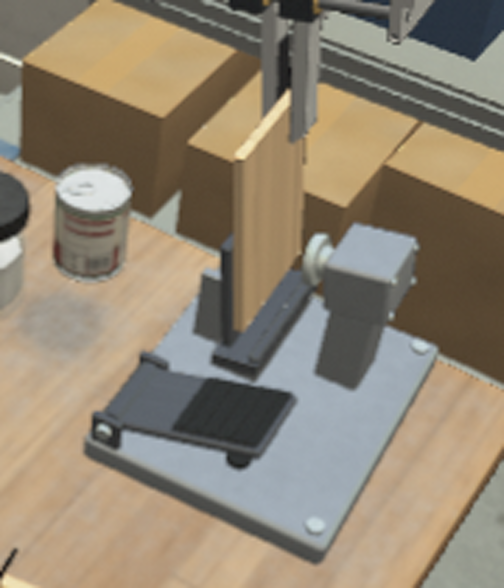

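All three views show the panel parallel to the plate, just above the ledge, between the lip and the plate. I'll lower it to contact, lean it in and release.

Run:
```python
from h import *
from plant import ctrl
np.set_printoptions(precision=4,suppress=True)
rel=lambda: (lambda q:(q@xr*1e3,q@v*1e3,q@zr*1e3))(np.array(ctrl.get_tool_pos())-tcp(0,0))
print(rel())
print(ctrl.servo_line(tcp(-.004,-.008),Rrest,max_speed=.03,max_force=4),rel(),ctrl.get_force(),ctrl.get_clock())
zz=rel()[2]/1e3
print(ctrl.servo_line(tcp(.010,zz),Rrest,max_speed=.02,max_force=4),rel(),ctrl.get_force(),ctrl.get_clock(),ctrl.get_width())
snap("w7");snap("s7","side")
z=cv2.imread("pics/s7.png")[170:380,180:380];cv2.imwrite("pics/s7z.png",cv2.resize(z,None,fx=2.8,fy=2.8,interpolation=cv2.INTER_CUBIC))
```

```text
(np.float64(-3.5094379668845748), np.float64(-0.5911077831907525), np.float64(21.46604403603853))
True (np.float64(-4.030556442279924), np.float64(0.08631587392068252), np.float64(-0.04149155995246531)) [0.5014 0.035  3.6135] 13.4667
True (np.float64(0.7753618147476761), np.float64(-0.06443738811961676), np.float64(0.00648749419332692)) [-0.072   0.0133  3.8801] 13.9167 0.00833352841968689
```

View pics/s7z.png

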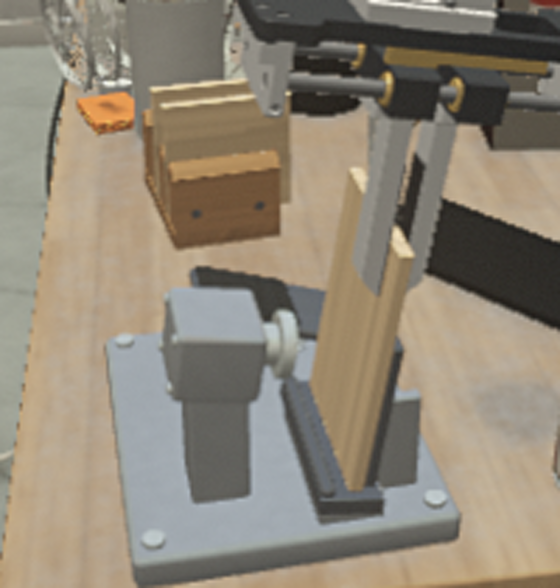

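View pics/w7.png

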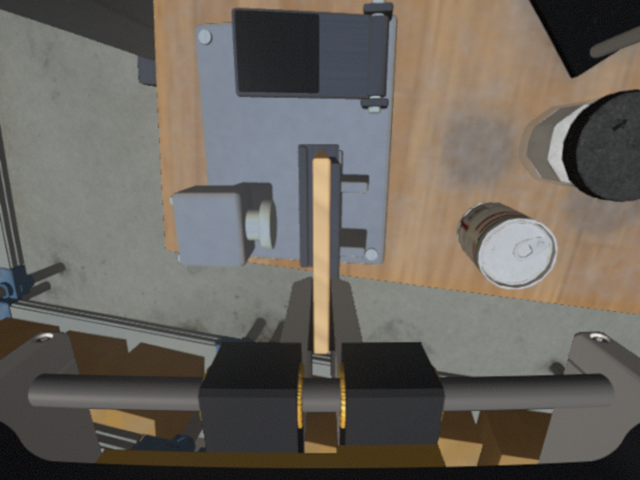

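Contact came at rest z = 0.0 mm and plate x = +0.8 mm, both within 1 mm of what I predicted. Releasing and backing off.

Run:
```python
from h import *
from plant import ctrl
np.set_printoptions(precision=4,suppress=True)
ctrl.command_gripper(.04,30); print(ctrl.get_clock(),ctrl.get_width(),ctrl.get_force())
ctrl.servo_line(tcp(.0008,.075),Rrest,max_speed=.15)
print(ctrl.get_clock(),ctrl.get_force())
snap("w8");snap("s8","side");snap("c8","scene")
z=cv2.imread("pics/s8.png")[170:380,180:380];cv2.imwrite("pics/s8z.png",cv2.resize(z,None,fx=2.8,fy=2.8,interpolation=cv2.INTER_CUBIC))
z=cv2.imread("pics/c8.png")[100:310,320:500];cv2.imwrite("pics/c8z.png",cv2.resize(z,None,fx=2.8,fy=2.8,interpolation=cv2.INTER_CUBIC))
w=load("w1");s=load("scene0")
g=lambda x,y:(240+x/4.5,155+y/4.5);p=lambda x,y:(330+x/4,150+y/4)
H=np.array([tri([(o,d[0]) for o,d in (ray(w,[g(697,541)]),ray(s,[p(108,412)]))])[0]])
print("hinge L bolt",H,H@u,H@v)
```

```text
14.7 0.0401341745589351 [ 0.2302 -0.3354 -0.2954]
15.35 [-0.6249  0.306   0.6058]
hinge L bolt [[ 0.5371 -0.1917  0.0387]] [0.5193] [-0.2357]
```

View pics/s8z.png

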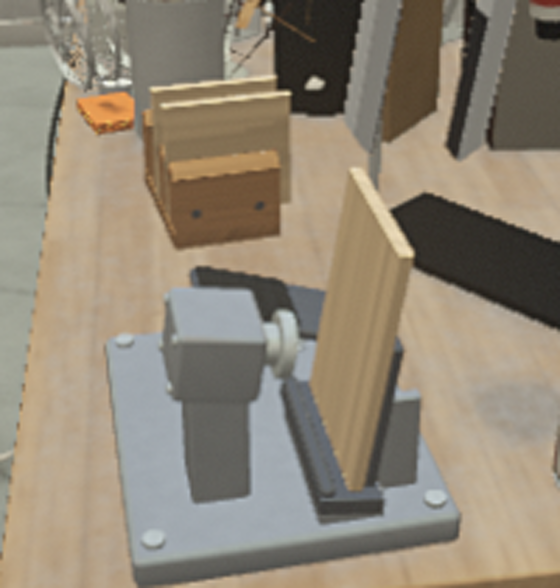

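View pics/w8.png

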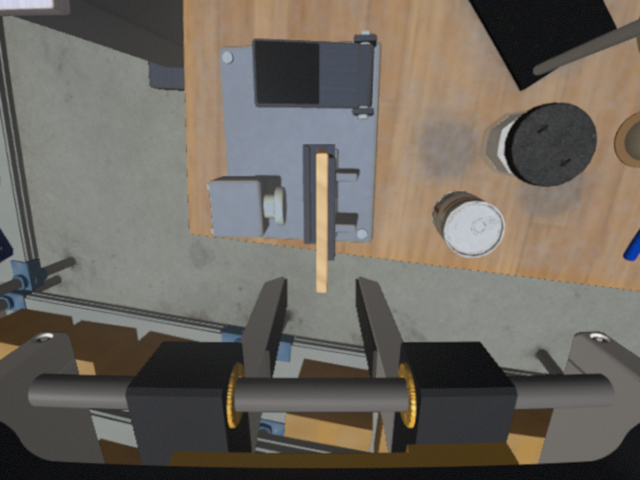

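View pics/c8z.png

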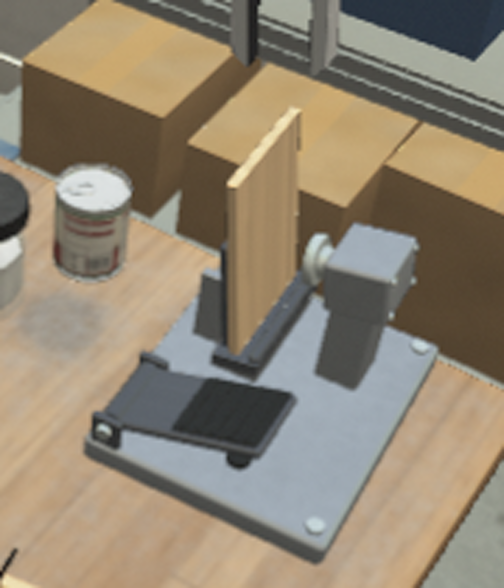

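The panel stands alone, leaning flat against the plate. Next I'll check its centring and press the pedal.

Run:
```python
from h import *
from plant import ctrl
np.set_printoptions(precision=4,suppress=True)
w=load("w8"); zt=.04+.14*np.cos(.15)
X=onz(w,[(321.5,153.5),(321.5,291.5)],zt); print("panel top ends v,u:",X@v,X@u,(X@v).mean(), "want v -.392,u",Or@u+.14*np.sin(.15))
PL=onz(w,[(303,144),(303,243)],.046); print("ledge-ish",PL@v,PL@u)
P=lambda z:.437*u-.2725*v+z*Z
Rp=Rdown(4.77)
ctrl.servo_line(.437*u-.2725*v+.17*Z,Rp,max_speed=.2)
ctrl.command_gripper(0,30); print(ctrl.get_clock(),ctrl.get_force())
f0=np.array(ctrl.get_force())
print(ctrl.servo_line(P(.085),max_speed=.12,max_force=6))
print(ctrl.servo_line(P(.036),max_speed=.03,max_force=16))
print(ctrl.get_clock(),ctrl.get_force()-f0,ctrl.get_tool_pos())
snap("s9","side");snap("c9","scene")
for i in range(4):
    ctrl.sleep(.3); print(ctrl.get_clock(),ctrl.get_force()-f0,ctrl.get_tool_pos()[2])
z=cv2.imread("pics/s9.png")[170:380,180:380];cv2.imwrite("pics/s9z.png",cv2.resize(z,None,fx=2.8,fy=2.8,interpolation=cv2.INTER_CUBIC))
z=cv2.imread("pics/c9.png")[100:310,320:500];cv2.imwrite("pics/c9z.png",cv2.resize(z,None,fx=2.8,fy=2.8,interpolation=cv2.INTER_CUBIC))
```

```text
panel top ends v,u: [-0.3433 -0.4414] [0.4987 0.4988] -0.3923568338623188 want v -.392,u 0.4977213385463038
ledge-ish [-0.3385 -0.4463] [0.4593 0.4576]
17.25 [-0.1419  0.8397  0.5972]
False
True
19.35 [-1.9835  0.9406  7.9497] [ 0.4566 -0.2356  0.0451]
19.75 [-1.3182 -0.0735  7.8351] 0.045094639106280934
20.05 [-1.5786 -0.0071  7.7522] 0.04510542332409749
20.35 [-2.3735 -0.0802  8.4807] 0.04512592483662297
20.65 [-2.7299  0.8655  6.7347] 0.0451093643449492
```

View pics/s9z.png

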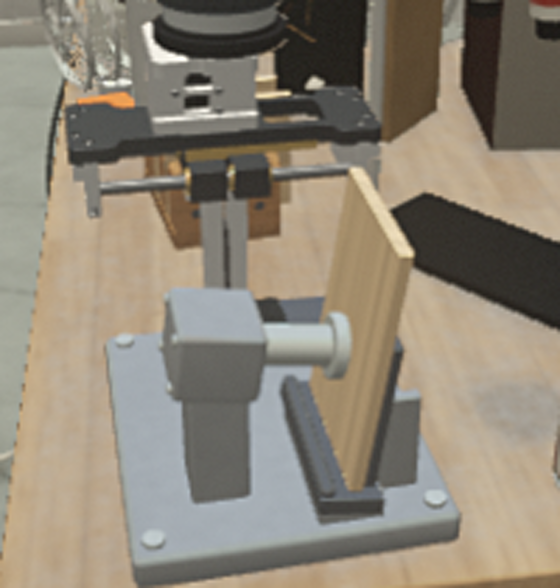

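View pics/c9z.png

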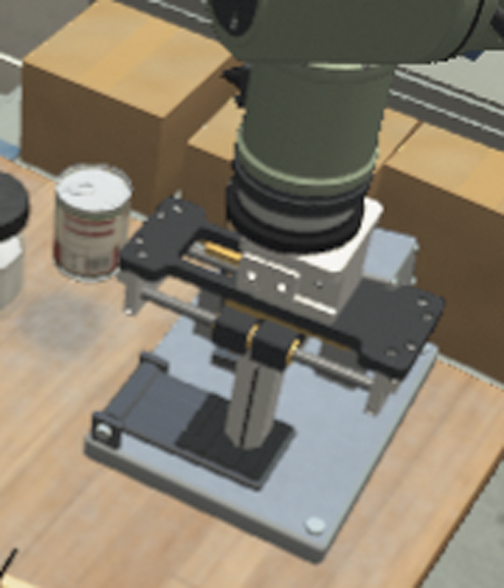

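The ram meets the panel and the tip is at z = 45.1 mm, but the force relaxed to about 8 N. I'll push down in small steps to be sure the pedal is on its stop, then hold.

Run:
```python
from h import *
from plant import ctrl
np.set_printoptions(precision=4,suppress=True)
P=lambda z:.437*u-.2725*v+z*Z
for z in (.0445,.0435,.0425,.0415,.0405,.0395,.0385,.0375):
    ctrl.servo_line(P(z),max_speed=.02); f=ctrl.get_force(); print(z,f,ctrl.get_tool_pos(),ctrl.get_clock())
    if f[2]>17: break
snap("s10","side")
for i in range(4):
    ctrl.sleep(.35); print(ctrl.get_clock(),ctrl.get_force(),ctrl.get_tool_pos()[2])
```

```text
0.0445 [-4.8701  0.033   9.7045] [ 0.4573 -0.2356  0.0451] 20.9083
0.0435 [-5.9397  0.8306 13.0196] [ 0.4573 -0.2356  0.0447] 21.1583
0.0425 [-7.2981  2.7437 18.6427] [ 0.4574 -0.2356  0.0446] 21.4083
21.8083 [-8.0182  2.1885 18.1854] 0.04456281214565674
22.1583 [-7.5942  2.2969 18.025 ] 0.0445645694682268
22.5083 [-7.0783  1.4319 18.8736] 0.04457146372546128
22.8583 [-7.4385  3.0601 18.2299] 0.044557814456022714
```

The pedal is firmly on its stop: force rose to 18 N without further travel, and I held it 1.45 s. I'll let it up, then check and go back above the panel.

Run:
```python
from h import *
from plant import ctrl
np.set_printoptions(precision=4,suppress=True)
P=lambda z:.437*u-.2725*v+z*Z
ctrl.servo_line(P(.085),max_speed=.05); print(ctrl.get_clock(),ctrl.get_force())
ctrl.servo_line(P(.19),max_speed=.15)
ctrl.command_gripper(.04,30)
ctrl.servo_line(tcp(.0008,.075),Rrest,max_speed=.2)
print(ctrl.get_clock(),ctrl.get_force(),ctrl.get_width())
snap("w11");snap("s11","side");snap("c11","scene")
z=cv2.imread("pics/s11.png")[170:380,180:380];z=cv2.resize(z,None,fx=1.9,fy=2.4,interpolation=cv2.INTER_CUBIC)
y=cv2.imread("pics/c11.png")[100:310,320:500];y=cv2.resize(y,None,fx=2.1,fy=2.4,interpolation=cv2.INTER_CUBIC)
cv2.imwrite("pics/m11.png",np.hstack([z,y]))
```

```text
23.8583 [-0.3362  0.3703 -0.4055]
26.4583 [0.2069 0.231  0.4262] 0.04000432689026402
```

View pics/m11.png

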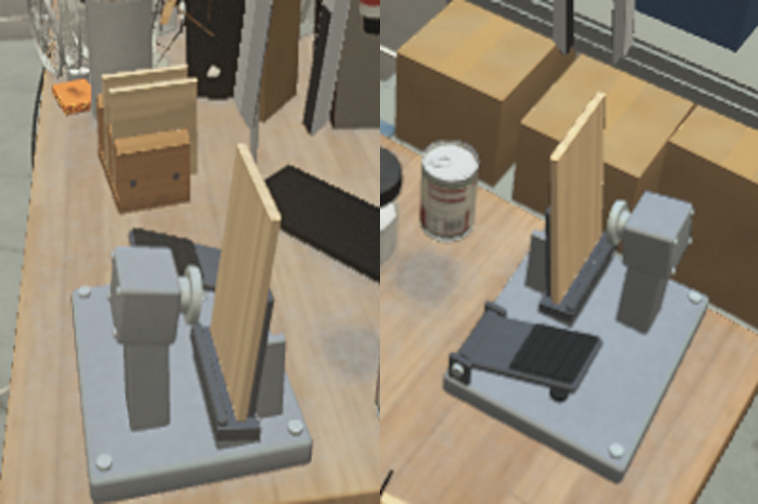

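View pics/w11.png

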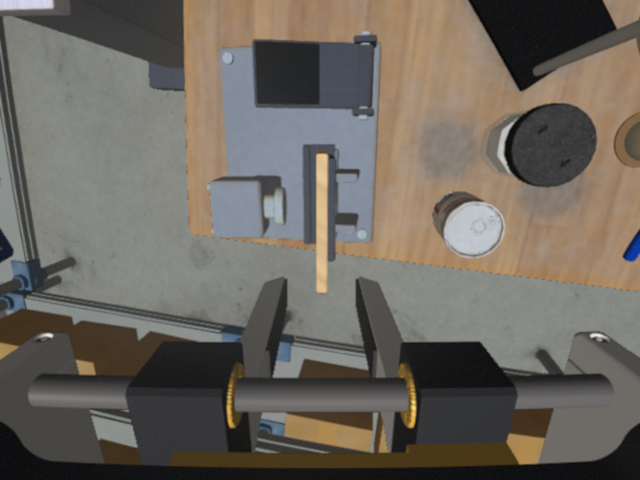

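The panel, tin and jar are unchanged, the ram is back and the pedal is up. I'll regrasp the panel, carry it back above its slot and look before inserting.

Run:
```python
from h import *
from plant import ctrl
np.set_printoptions(precision=4,suppress=True)
print(ctrl.servo_line(tcp(.0008,.0),Rrest,max_speed=.1,max_force=8),ctrl.get_force())
ctrl.command_gripper(0,30); print(ctrl.get_clock(),ctrl.get_width(),ctrl.get_force())
ctrl.servo_line(tcp(-.003,.004),Rrest,max_speed=.05)
ctrl.servo_line(tcp(-.003,.12),Rrest,max_speed=.12)
print(ctrl.get_clock(),ctrl.get_width())
ctrl.servo_line(np.array([.43,-.10,.29]),Rdown(60),max_speed=.2)
ctrl.servo_line(GR+[0,0,.285],Rdown(100),max_speed=.2)
ctrl.servo_line(GR+[0,0,.200],Rdown(100),max_speed=.12,max_force=8)
print(ctrl.get_clock(),ctrl.get_width(),ctrl.get_force(),ctrl.get_tool_pos(),GR)
snap("w12");snap("s12","side");snap("c12","scene")
z=cv2.imread("pics/s12.png")[130:270,210:310];z=cv2.resize(z,None,fx=4,fy=4,interpolation=cv2.INTER_CUBIC)
y=cv2.imread("pics/c12.png")[270:410,260:360];y=cv2.resize(y,None,fx=4,fy=4,interpolation=cv2.INTER_CUBIC)
cv2.imwrite("pics/m12.png",np.hstack([z,y]))
```

```text
False [ 0.4379 -0.8337  1.1826]
28.1083 0.007927837116779562 [-0.7667 -0.1321  0.9663]
29.4833 0.007852658947669507
32.9583 0.007472269265198478 [-0.6101  0.5068 -0.0849] [0.4853 0.0562 0.2008] [0.4847 0.0565 0.    ]
```

View pics/m12.png

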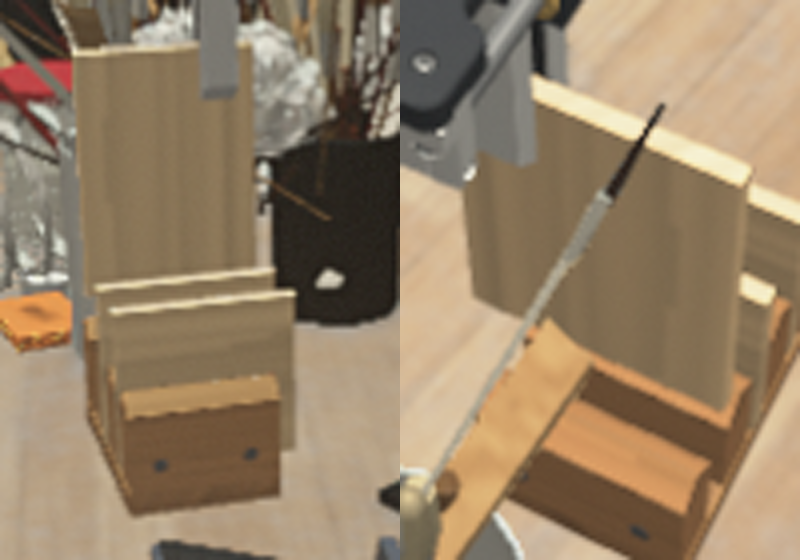

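View pics/w12.png

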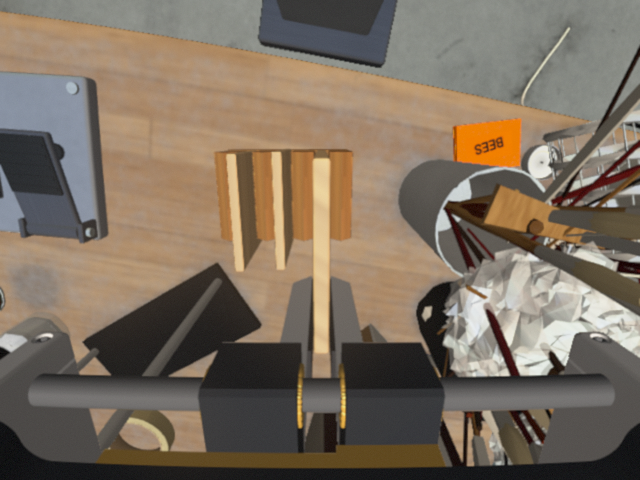

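The panel hangs upright over its empty slot. Inserting with a force guard, then releasing.

Run:
```python
from h import *
from plant import ctrl
np.set_printoptions(precision=4,suppress=True)
R=Rdown(100)
st=ctrl.servo_line(GR+[0,0,.130],R,max_speed=.05,max_force=8)
print(st,ctrl.get_force(),ctrl.get_tool_pos(),ctrl.get_clock())
if not st:
    print(ctrl.servo_line(GR+[0,0,.119],R,max_speed=.025,max_force=5),ctrl.get_force(),ctrl.get_tool_pos(),ctrl.get_clock())
snap("w13");snap("s13","side")
z=cv2.imread("pics/s13.png")[130:270,210:310];cv2.imwrite("pics/s13z.png",cv2.resize(z,None,fx=4,fy=4,interpolation=cv2.INTER_CUBIC))
```

```text
False [-0.0067  0.7796 -0.4254] [0.485  0.0564 0.1304] 34.6583
True [ 0.1703 -0.4845  2.8095] [0.4855 0.0564 0.1249] 34.9833
```

View pics/s13z.png

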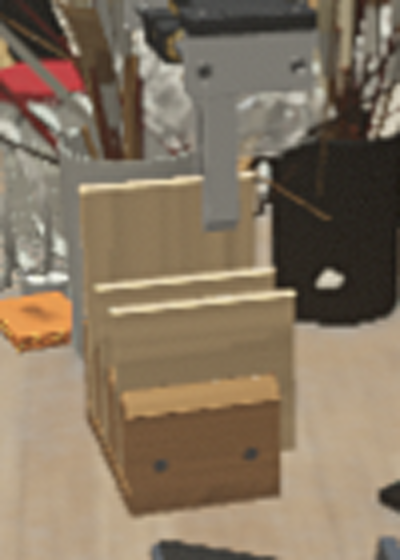

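The panel touched the slot floor at TCP z = 0.1249, the same height as the original grasp. Releasing and retreating for the last check.

Run:
```python
from h import *
from plant import ctrl
np.set_printoptions(precision=4,suppress=True)
ctrl.command_gripper(.05,30)
ctrl.servo_line(GR+[0,0,.20],max_speed=.12)
ctrl.servo_line(np.array([.43,.02,.30]),Rdown(100),max_speed=.2)
print(ctrl.get_clock(),ctrl.get_force())
b=snap("w14");snap("s14","side");snap("c14","scene")
z=cv2.imread("pics/s14.png")[150:370,200:440];z=cv2.resize(z,None,fx=1.66,fy=2,interpolation=cv2.INTER_CUBIC)
y=cv2.imread("pics/c14.png")[140:420,240:500];y=cv2.resize(y,(400,440),interpolation=cv2.INTER_CUBIC)
cv2.imwrite("pics/m14.png",np.hstack([z,y]))
w=cv2.imread("pics/w14.png")[120:320,220:400];cv2.imwrite("pics/w14z.png",cv2.resize(w,None,fx=3,fy=3,interpolation=cv2.INTER_CUBIC))
```

```text
37.425 [-0.4946 -0.6749  0.2021]
```

View pics/m14.png

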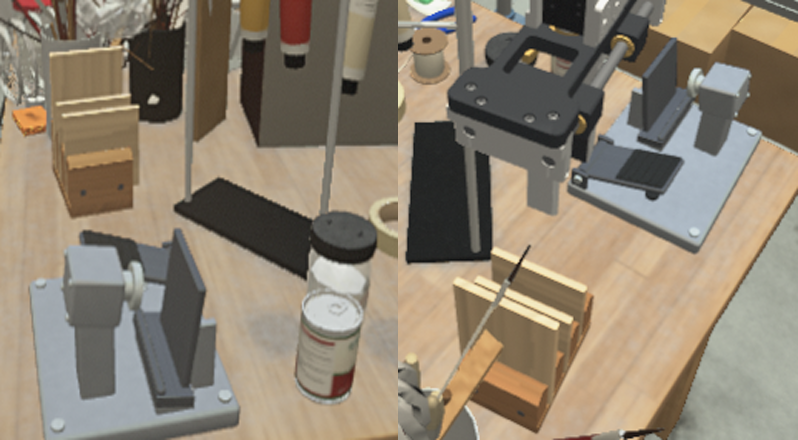

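View pics/w14z.png

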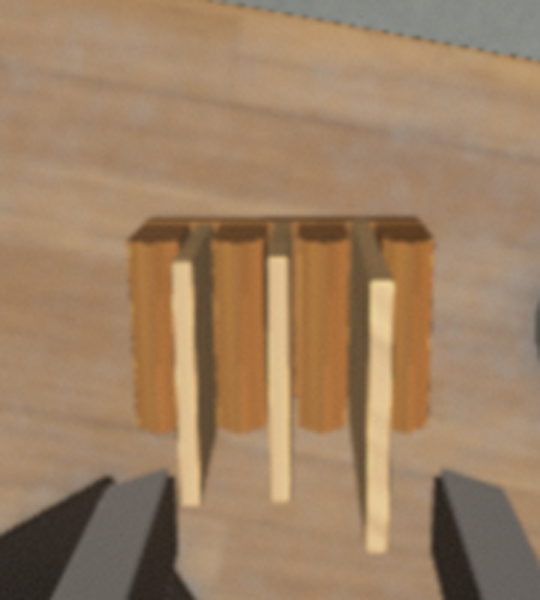

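The panel is down and upright in its slot, and everything else looks as it did. I'll run a quick pixel comparison with the start and hand in.

Run:
```python
from h import *
from plant import ctrl, order
np.set_printoptions(precision=4,suppress=True)
a=cv2.imread("pics/side0.png").astype(int);b=cv2.imread("pics/s14.png").astype(int)
D=np.abs(a-b).sum(2)
for n,(x0,y0,x1,y1) in dict(rack=(225,165,290,265),tinjar=(370,250,430,355),press=(210,260,350,380)).items(): print(n,(D[y0:y1,x0:x1]>60).sum())
w=load("w14");k=lambda x,y:(220+x/3,120+y/3)
T=onz(w,[k(370,280),k(393,280),k(387,551),k(367,551)],.155);print(T.mean(0),np.linalg.norm((T[0]+T[1]-T[2]-T[3])/2))
order.job_done(); print(ctrl.get_clock())
```

```text
rack 15
tinjar 0
press 0
[0.4579 0.0513 0.155 ] 0.09874798150970648
the job is handed in; nothing more can be done
the job is handed in; nothing more can be done
```

The tall panel has been marked and is back upright, fully down, in its own slot. I handed the job in after about 37.5 s of robot time; no verdict was reported.

- **Drawing it out:** I gripped the panel 28 mm off its centre so the gripper's body would clear a wooden slat sticking out of the can beside the rack. Tool forces stayed under 2 N.
- **On the rest:** I lowered it to contact with the ledge, leaned it in to contact with the plate and let go. It ended 0.4 mm off centre by my measurement, and the pictures showed it leaning flat and free of the gripper.
- **Pedal:** The first force stop relaxed to about 8 N, so I pressed on to 18 N. The tip then stayed at 44.6 mm with no further travel, and I held it there for 1.45 s. The side picture shows the ram against the panel's face. The pedal then came all the way up.
- **Putting it back:** The panel met the slot floor at the same tool height as the original grasp.
- **Last checks:** With the robot clear, the panel's top centre was within 1 mm of where it started. Comparing the side picture with the first one, no pixels changed at the press or at the tin and jar, and 15 changed at the rack.

No check failed. I did not see the mark itself in a picture.

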